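# Clear the fixture plate and dock the scraper block

### The arm

A 6-joint arm with a two-finger parallel gripper is mounted at the origin on the work surface. World frame = base frame: x ahead of the robot, y to its left, z up, the work surface at z = 0. Lengths are in mm, angles in degrees, forces in N, time in s.
With the tool pointing down it reaches from about 300 to 850 mm from the base axis. Payload 4.2 kg.
Tool frame: the origin (TCP) lies at the very end of the fingers, on their centre line; the grasp point (between the pads) lies 19 mm behind it (env.grip_depth is the distance from the TCP to the grasp point, in mm); z points along the fingers, y is the line along which they close (so a half turn about z gives the same grasp; the last joint's range is limited). The gripper opens to 91 mm and grips with 3 to 60 N. Pads are 32 mm wide; open, the fingers measure 118 mm over their backs; the gripper's body (76 mm by 178 mm) begins 60 mm behind the grasp point.
Start: joints at [74.943, 18.312, 89.639, -0, 72.044, -1.146], TCP at [138.244, 558.15, 213.976] pointing down, gripper open.
Joint ranges: [-177.97, 177.97], [-48.28, 115.42], [12.27, 149.76], [-77.06, 257.06], [2.81, 150.46], [-146.56, 146.56]. Speed limits (degrees/s): [147.25, 147.25, 180, 180, 180, 180].

### API

Orientations are given as [roll, pitch, yaw] about the fixed x, y, z axes, in that order (R = Rz(yaw) Ry(pitch) Rx(roll)).
In Python, from workcell import env, cams gives the robot as it stands.
- The arm moves only by the tool apply_moves, never from a script. Its argument "deltas" is a list of rows, each a list of 5 numbers: the shift along the tool's x, y, z in m, then the turn about the tool's z in rad, then the opening, from -1 (shut) to 1 (fully open), so that 0 is half open. In form: [[tx, ty, tz, roll, gripper], ...]. A call has 1 to 5 rows; each row is the pose to reach, as a shift and turn from the pose commanded when the call began, along the tool's axes at that moment; what a row does not reach only later rows make up. A row lasts 1/10 s, in which the tool goes at most 50 mm and 8.59 degrees, less where a joint would pass 70% of its speed; a pose out of reach is approached as far as the arm can. A call with a gripper value outside its range is refused whole. The fingers move at their own pace and stop on an object; "grip_force" is the grip in N (left out, the last holds). Time passes only in rows, so rows that repeat a pose let the fingers close. It gives the time, the measured TCP pose, the force, the opening and the grip force at its end, in the units of the state.
- env.state(): the state, without advancing time (a new reading comes with each control period).
- cams.grab_frame(name): name is "scene" or "top" or "wrist"; returns the picture (384x512x3 uint8, blue, green, red); there is no depth.
- cams.get_calibration(name): a dict with "mtx" (3x3 intrinsics, pixels), "eye" and "attitude" of the camera in the world; the wrist camera has in their place "tool_from_camera" (4x4, takes a point from camera to tool coordinates, whose origin is the TCP and whose axes are the flange's). Camera axes: x right, y down, z forward; pixel columns grow to the right and rows downward; lengths in mm; the calibration is good to about 2 mm. A picture is of the moment at which its call begins: read the wrist's pose just before it. get_calibration takes no time and is no camera call.
- env.job_done(): hands the job in; it is judged then, once.
The state is a dict: "time_s": time; "qpos": joint angles; "qvel": joint speeds; "effort": joint torques, N m; "ee_pos": TCP position; "ee_rot": TCP orientation; "force": force on the tool from outside, world axes, zero at the start; "torque": the same for the moment, N m; "gripper_width": finger opening in mm; "gripper_force": force on a finger pad.
Only numpy, scipy, OpenCV 4.12 (cv2) and the standard library are available. Lean on these libraries where they do the work, as an engineer would, in place of code of your own. Each camera call takes 0.05 s, during which the arm holds its last target. There are 200 camera calls.

### The job

Hold the red-ribbed scraper block and sweep the three metal offcuts off the dark fixture plate into its yellow trough, without the gripper's fingers touching the offcuts. Then return the scraper to the red dock: lay it flat on the open upper part of the sloping tray, slide it down under the side lips and sprung rollers until it is fully home, press it firmly against the lower stop for a moment by feel, without ramming it, and let go. Leave the other things on the bench where they are.

Things in the scene. Friction and masses are not known exactly. Their poses are not given: they have to be found in the camera images.
- scraper: red-ribbed scraper block lying flat: aluminium plate 70 mm (its x) x 100 mm (its y) x 12 mm thick, both 100 mm edges rounded (6 mm radius), alike both ways round; about 0.4 kg. On top in the middle stands a red grip rib 56 mm long (along x), 24 mm wide (along y), from 12 to 67 mm above the underside. Origin: centre of the underside; z up
- scraper_grip (a point): point to grip on the scraper's rib: on its centre line, 49 mm above the underside
- plate: dark steel fixture plate fixed to the bench, 180 mm (x) x 150 mm (y), top 40 mm above its origin, which lies under its centre on the bench. Own -x points roughly at the robot. Along its near end (x = -90 mm) is joined a yellow open chip trough, x = -90 to -170 mm, 150 mm wide, floor 4 mm and rim 30 mm above the bench
- offcut0: copper-coloured metal offcut, 36 x 16 x 8 mm, lying on the plate; origin under its centre
- offcut1: copper-coloured metal offcut, 36 x 16 x 8 mm, lying on the plate; origin under its centre
- offcut2: copper-coloured metal offcut, 36 x 16 x 8 mm, lying on the plate; origin under its centre
- red_ramp: sloping tray of the dock painted red (140 x 124 mm, 86 mm high at its far side), empty: the scraper's own place. Origin: on the tray floor where the centre of a block's underside lies when fully home. x runs up the 25 degree slope (away from the robot), y across, z normal to the floor. The tray floor is 117 mm wide, from x = -35 to 107 mm
- red_stop: lower stop of the red tray; origin at the foot of the its upper face, 35 mm down the slope from the red tray's origin; the stop is 14 mm high and 117 mm wide
- red_lips (a point): middle of the upper end of the two side lips, at the height of their underside (16 mm above the tray floor). From here 51 mm down the slope the lips cover the tray's sides, from 36 to 58 mm either side of the middle; their tops are 22 mm above the floor. Beneath, the side walls' inner faces stand 105 mm apart; above here they flare outwards over 27 mm up the slope
- red_rollers (a point): midway between the two sprung brass rollers (12 mm diameter), at their underside, 10 mm above the tray floor and 44 mm either side of the middle; 20 mm below the lips' upper end. A block sliding beneath must push them up by 2 mm, which takes some 5 to 10 N of push
- red_runway (a point): middle of the floor of the open upper part of the red tray, 85 mm up the slope from its origin, with nothing above it
- blue_ramp: sloping tray of the dock painted blue (140 x 124 mm, 86 mm high at its far side), empty, same shape as the red one, not the scraper's place.
- green_ramp: sloping tray of the dock painted green (140 x 124 mm, 86 mm high at its far side), same shape as the red one, already filled with a green-ribbed block.
- blue_block: spare setting block of the same shape as the scraper but with a blue rib, lying on the bench to the left; leave alone. Origin under its centre
- can: orange spray can, 64 mm wide, 190 mm tall, standing; bystander, origin under its centre
- tube_a: short upright steel tube, 76 mm wide, 120 mm tall; bystander, origin under its centre
- tube_b: short upright steel tube, 56 mm wide, 90 mm tall; bystander, origin under its centre
- wrench: 200 mm steel wrench lying on the bench at the right; bystander

How it is judged (in metres and radians):
On the way, in this order (a step that is already met when the one before it is completed fails the run):
1. all three offcuts lie in the trough (x of offcut0 in the frame of plate between -0.172 and -0.09 m and y of offcut0 in the frame of plate between -0.077 and 0.077 m and z of each of offcut0, offcut1, offcut2 in the frame of plate below 0.034 m and x of offcut1 in the frame of plate between -0.172 and -0.09 m and y of offcut1 in the frame of plate between -0.077 and 0.077 m and x of offcut2 in the frame of plate between -0.172 and -0.09 m and y of offcut2 in the frame of plate between -0.077 and 0.077 m), for 0.2 s.
2. the scraper is home in the red dock and pressed against its lower stop with 2 N or more (x of scraper in the frame of red_ramp between -0.005 and 0.004 m and y of scraper in the frame of red_ramp between -0.006 and 0.006 m and z of scraper in the frame of red_ramp below 0.004 m and angle between the z axis of scraper and the z axis of red_ramp, either way round below 0.08 rad and angle between the x axis of scraper and the x axis of red_ramp, either way round below 0.1 rad and z of scraper_grip in the frame of red_ramp above 0.03 m and contact force between scraper and red_stop above 2 N), for 0.1 s.
At the end, for the whole second after the job is handed in: All three offcuts lie in the plate's trough, below the plate's top; the scraper lies flat in the red dock under the lips, rib up, within 4 mm of the lower stop, within 6 mm of the middle and 5 degrees of straight; all released and at rest (all of step 1 and x of scraper in the frame of red_ramp between -0.005 and 0.004 m and y of scraper in the frame of red_ramp between -0.006 and 0.006 m and z of scraper in the frame of red_ramp below 0.004 m and angle between the z axis of scraper and the z axis of red_ramp, either way round below 0.08 rad and angle between the x axis of scraper and the x axis of red_ramp, either way round below 0.1 rad and z of scraper_grip in the frame of red_ramp above 0.03 m and linear speed of each of scraper, offcut0, offcut1, offcut2 below 0.02 m/s); the robot touches nothing.
It fails at once if the fingers touch an offcut (contact force between the fingers and offcut0 above 0.5 N or contact force between the fingers and offcut1 above 0.5 N or contact force between the fingers and offcut2 above 0.5 N).
It fails at once if the scraper is rammed against the lower stop (more than 45 N) (contact force between scraper and red_stop above 45 N).
It fails at once if another thing on the bench is moved by more than 25 mm (distance of any of blue_block, can, tube_a, tube_b, wrench from where it was at the start of the episode above 0.025 m).
It also fails if it takes over 64 s, if anything falls off the work surface, if the arm or the gripper's body presses on something with over 40 N, if the wrist force passes 120 N, or if a joint passes its speed limit or range.

## Working session

There is one attempt and no reset: what is moved stays moved. The work goes in short steps, Python scripts to look and compute and a tool call to move; the robot and the scene stay as the last step left them, time stands still between calls to the robot, and variables do not carry over. Pictures are saved under pics/ and viewed, at most 10 in all, crops included, and the job is handed in when it is done.

Besides the shell and the picture viewer there is one more tool, called after "Call:" as name(argument=value, ...) on one line, values as JSON. apply_moves: Moves the arm, as the interface text tells. Its arguments: {"type":"object","properties":{"deltas":{"type":"array"},"grip_force":{"type":"number"}},"required":["deltas"]}

```bash
mkdir -p pics; ls; python3 - <<'E'
from workcell import env,cams
import cv2
for n in ("scene","top"):
    cv2.imwrite(f"pics/{n}0.png",cams.grab_frame(n)); c=cams.get_calibration(n); print(n,c)
print(cams.get_calibration("wrist"))
s=env.state();print(s["ee_pos"],s["ee_rot"],s["force"],s["time_s"],env.grip_depth)
E
```

```text
pics
scene {'mtx': array([[382.48784506,   0.        , 253.42302425],
       [  0.        , 382.48784506, 187.26154576],
       [  0.        ,   0.        ,   1.        ]]), 'eye': array([1174.14286275, -751.59144184,  991.85284578]), 'attitude': array([-134.50324629,   -0.92474351,   38.64876404])}
top {'mtx': array([[413.48560166,   0.        , 259.74774289],
       [  0.        , 413.48560166, 191.82964394],
       [  0.        ,   0.        ,   1.        ]]), 'eye': array([ 464.36589839,  -11.26543401, 1261.04311009]), 'attitude': array([-172.76488235,   -0.83245569,  -88.5060872 ])}
{'mtx': array([[322.47375764,   0.        , 258.94895173],
       [  0.        , 322.47375764, 190.5605119 ],
       [  0.        ,   0.        ,   1.        ]]), 'tool_from_camera': array([[ 7.60937587e-05, -9.59973621e-01, -2.80090417e-01,
         7.79168227e+01],
       [ 9.99999794e-01,  2.51555115e-04, -5.90496932e-04,
         2.91651026e-01],
       [ 6.37319655e-04, -2.80090314e-01,  9.59973442e-01,
        -1.70340775e+02],
       [ 0.00000000e+00,  0.00000000e+00,  0.00000000e+00,
         1.00000000e+00]])}
[138.12123127 557.7071284  213.20940168] [-1.79910390e+02 -7.49209880e-05  1.66090681e+02] [-0.38180729  0.74544999 -0.66952099] 0.1 18.8
```

View pics/scene0.png

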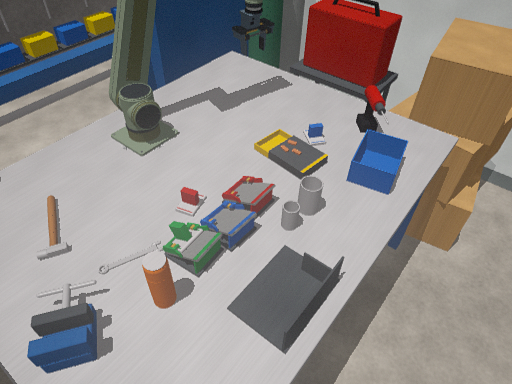

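View pics/top0.png

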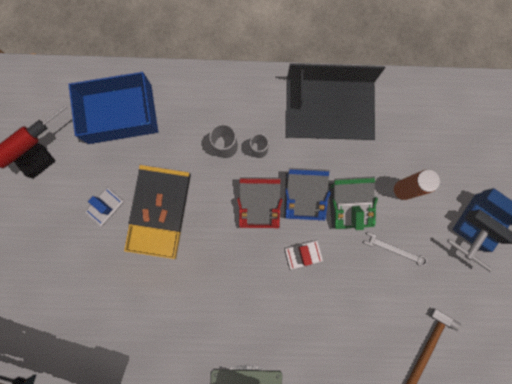

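The scene view shows the red scraper block in front of the docks, near (190,200). In the top view:
- Scraper at about (304,255).
- Red dock at about (260,204).
- Plate at about (160,205), with its yellow trough at the near end and the offcuts around (155,210).

Next I'll enlarge that part of the top view.

```bash
cat > h.py <<'E'
import numpy as np,cv2
from scipy.spatial.transform import Rotation as R
from workcell import env,cams
def cam(n,state=None):
    c=cams.get_calibration(n)
    if n=="wrist":
        T=np.asarray(c["tool_from_camera"]);s=state
        Rt=R.from_euler("xyz",s["ee_rot"],degrees=True).as_matrix()
        return c["mtx"],Rt@T[:3,3]+s["ee_pos"],Rt@T[:3,:3]
    return c["mtx"],c["eye"],R.from_euler("xyz",c["attitude"],degrees=True).as_matrix()
def unproj(C,uv,z):
    K,e,Q=C; d=np.c_[np.atleast_2d(uv),np.ones(len(np.atleast_2d(uv)))]@np.linalg.inv(K).T@Q.T
    return e+d*((z-e[2])/d[:,2])[:,None]
def proj(C,P):
    K,e,Q=C; p=(np.atleast_2d(P)-e)@Q@K.T; return p[:,:2]/p[:,2:]
E
python3 - <<'E'
from h import *
im=cv2.imread("pics/top0.png")
a=im[160:270,85:205];b=im[160:280,225:345]
f=lambda a:cv2.resize(a,(400,int(400*a.shape[0]/a.shape[1])),interpolation=cv2.INTER_CUBIC)
a,b=f(a),f(b);a=cv2.copyMakeBorder(a,0,b.shape[0]-a.shape[0],0,0,0)
cv2.imwrite("pics/crop1.png",np.hstack([a,b]))
C=cam("top");print(unproj(C,[[304,255]],0),unproj(C,[[308,255]],67))
E
```

```text
[[ 436.34278402 -164.05961427    0.        ]] [[ 438.12625987 -167.3991795    67.        ]]
```

View pics/crop1.png

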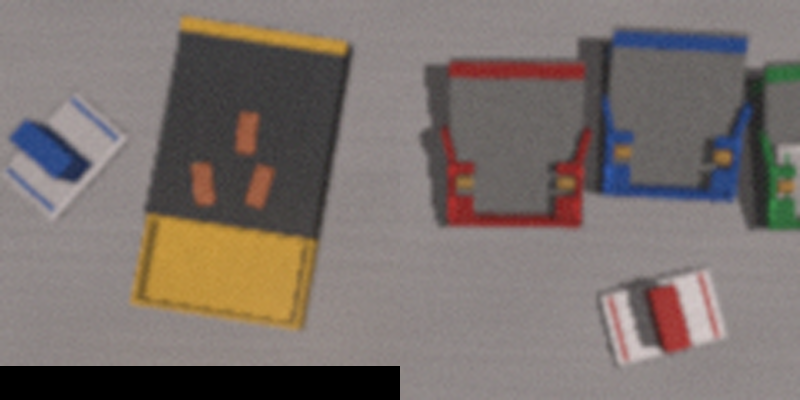

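```bash
cat > m.py <<'E'
from h import *
C=cam("top"); k=120/400
A=lambda p,z:unproj(C,np.array(p)*k+[85,160],z)
B=lambda p,z:unproj(C,(np.array(p)-[400,0])*k+[225,160],z)
np.set_printoptions(precision=1,suppress=True)
p=A([(181,17),(349,45),(318,238),(148,212)],40);print("plate",p,p.mean(0),[np.linalg.norm(p[i]-p[i-1]) for i in range(4)])
print("trough near",A([(133,303),(302,328)],30))
print("off",A([(248,133),(203,184),(260,186)],48))
s=B([(600,294),(711,269),(726,340),(617,367)],12);print("scr",s,s.mean(0),[np.linalg.norm(s[i]-s[i-1]) for i in range(4)])
t=B([(667,286),(690,349)][:1]+[(650,290),(681,285),(691,346),(662,353)],67);print("rib",t[1:].mean(0),t)
d=B([(448,62),(585,66)],86);print("dock far",d)
print("near",B([(447,226),(581,226)],40))
r=B([(464,184),(567,184)],55);print("rollers",r)
E
python3 m.py
```

```text
plate [[690.3 337.   40. ]
 [669.1 185.6  40. ]
 [496.3 204.7  40. ]
 [515.2 355.   40. ]] [592.7 270.6  40. ] [np.float64(176.01583428291588), np.float64(152.89023695680436), np.float64(173.82486566629984), np.float64(151.5445172566267)]
trough near [[435.4 365.9  30. ]
 [417.5 216.5  30. ]]
off [[586.6 269.4  48. ]
 [540.6 306.2  48. ]
 [540.2 256.3  48. ]]
scr [[ 455.3 -105.4   12. ]
 [ 480.2 -205.1   12. ]
 [ 417.4 -219.1   12. ]
 [ 391.1 -121.7   12. ]] [ 436.  -162.8   12. ] [np.float64(66.2546885513432), np.float64(102.83914924090413), np.float64(64.3918489336678), np.float64(100.86170693697667)]
rib [ 436.5 -162.5   67. ] [[ 464.  -158.8   67. ]
 [ 460.2 -144.2   67. ]
 [ 465.2 -170.8   67. ]
 [ 413.6 -180.    67. ]
 [ 407.1 -155.2   67. ]]
dock far [[650.6  35.   86. ]
 [650.5 -83.2  86. ]]
near [[511.5  33.   40. ]
 [514.6 -85.3  40. ]]
rollers [[547.9  18.8  55. ]
 [550.4 -71.4  55. ]]
```

The top view gives these poses, and the sizes check out to within about 5 mm:
- **Scraper:** centre (436,-163), yaw about 14°.
- **Plate:** centre about (594,270), yaw about -7°.
- **Red dock:** middle at y ≈ -26, yaw about 1°.

I'll start moving and look with the wrist camera on the way.

Call:
apply_moves(deltas=[[-0.046,-0.017,0,0,1],[-0.092,-0.034,0,0,1],[-0.138,-0.052,0,0,1],[-0.184,-0.069,0,0,1],[-0.234,-0.087,0,0,1]], grip_force=40)

```text
time_s: 0.6
ee_pos: [342.9, 417.8, 213.7]
ee_rot: [-180.0, -0.0, 166.1]
force: [-0.3, 0.2, 0.7]
gripper_width: 91.1
gripper_force: 0.0
```

Call:
apply_moves(deltas=[[-0.046,-0.017,0,0,1],[-0.092,-0.034,0,-0.06,1],[-0.138,-0.052,0,-0.12,1],[-0.184,-0.069,0,-0.12,1],[-0.234,-0.087,0,-0.12,1]])

```text
time_s: 1.1
ee_pos: [546.6, 278.7, 213.6]
ee_rot: [-180.0, -0.0, 173.0]
force: [1.1, 0.8, -0.2]
gripper_width: 91.3
gripper_force: 0.0
```

Call:
apply_moves(deltas=[[0,0,0,0,1],[0,0,0,0,1],[0,0,0,0,1]])

```text
time_s: 1.4
ee_pos: [544.4, 280.7, 213.6]
ee_rot: [-180.0, -0.1, 173.0]
force: [-0.3, 0.3, -1.3]
gripper_width: 91.5
gripper_force: 0.0
```

```bash
python3 - <<'E'
from h import *
import json
s=env.state();cv2.imwrite("pics/w1.png",cams.grab_frame("wrist"))
json.dump({k:np.asarray(s[k]).tolist() for k in("ee_pos","ee_rot")},open("w1.json","w"));print(s["ee_pos"],s["ee_rot"],s["qpos"],s["qvel"],s["time_s"])
E
```

```text
[544.36605026 280.7285222  213.57601977] [-1.79988408e+02 -8.34033343e-02  1.73003135e+02] [ 2.61845290e+01  2.17668314e+01  8.44519132e+01  3.74191516e-02
  7.38574068e+01 -5.68290420e+01] [ 1.0403886  -0.59318797  0.05597107 -0.20571906 -0.02809043 -0.14449431] 1.4
```

View pics/w1.png

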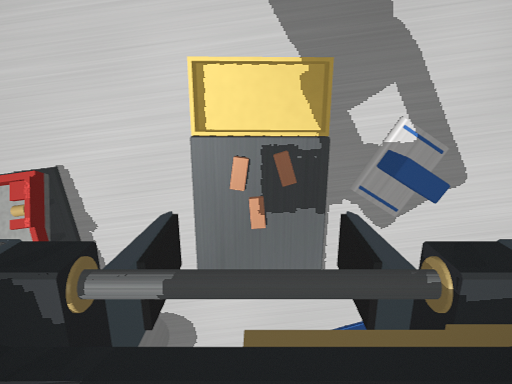

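The wrist view shows the plate/trough joint from (191,136) to (329,136) and the offcuts at (240,173), (285,169) and (258,213). Next I'll look at the dock and scraper.

Call:
apply_moves(deltas=[[-0.012,-0.045,0,0,1],[-0.024,-0.09,0,0,1],[-0.036,-0.135,0,0,1],[-0.048,-0.18,0,0,1],[-0.06,-0.225,0,0,1]])

```text
time_s: 1.95
ee_pos: [576.7, 49.5, 214.4]
ee_rot: [180.0, 0.0, 173.1]
force: [-0.2, -0.1, 0.1]
gripper_width: 91.4
gripper_force: 0.0
```

Call:
apply_moves(deltas=[[-0.012,-0.044,0,-0.06,1],[-0.025,-0.088,0,-0.12,1],[-0.025,-0.088,0,-0.12,1],[-0.025,-0.088,0,-0.12,1],[-0.025,-0.088,0,-0.12,1]])

```text
time_s: 2.45
ee_pos: [591.0, -39.0, 214.1]
ee_rot: [180.0, -0.0, 179.9]
force: [-0.1, 0.7, 0.9]
gripper_width: 90.9
gripper_force: 0.0
```

```bash
python3 - <<'E'
from h import *
import json
s=env.state();im=cams.grab_frame("wrist");cv2.imwrite("pics/w2.png",im);cv2.imwrite("pics/w2b.png",cv2.resize(im[:300],None,fx=1.5625,fy=1.5625,interpolation=cv2.INTER_CUBIC))
json.dump({k:np.asarray(s[k]).tolist() for k in("ee_pos","ee_rot")},open("w2.json","w"));print(s["ee_pos"],s["ee_rot"],s["time_s"])
C=cam("wrist",json.load(open("w1.json")))
print(unproj(C,[(191,136),(329,136),(240,173),(285,169),(258,213)],40),unproj(C,[(188,58),(334,58)],30))
E
```

```text
[591.0087727  -38.95581332 214.06895273] [ 1.79954085e+02 -1.14854256e-02  1.79937513e+02] 2.45
[[497.84146009 213.61912485  40.        ]
 [515.61314403 358.65449653  40.        ]
 [543.93452379 259.58977639  40.        ]
 [545.4673941  308.87711839  40.        ]
 [592.45772182 273.43240119  40.        ]] [[420.42602628 222.58545221  30.        ]
 [438.59438179 370.58759086  30.        ]]
```

View pics/w2b.png

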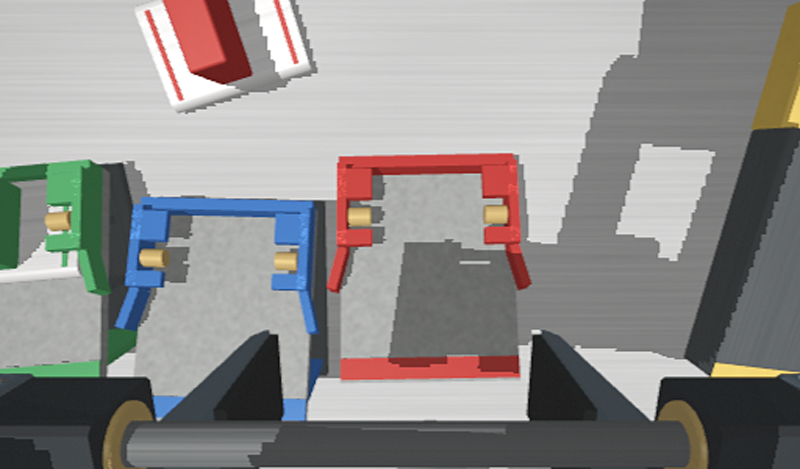

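The dock is clear in this view. The roller centres are at (359,216) and (496,214), the lip ends' inner corners at (372,245) and (483,240), and the stop's upper edge at v ≈ 173. I'll fit the dock pose to these points.

```bash
python3 - <<'E'
from h import *
import json
from scipy.optimize import least_squares
C=cam("wrist",json.load(open("w2.json")))
np.set_printoptions(precision=1,suppress=True)
obs=np.array([(359,216),(496,214),(372,245),(483,241),(388,174),(470,172),(341,360),(519,356)])/1.5625
def model(p):
    x,y,yaw,z0,xl=p; q=R.from_euler("zy",[yaw,-25],degrees=True)
    P=np.array([(xl-20,-44,20),(xl-20,44,20),(xl,-36,22),(xl,36,22),(-35,-25,14),(-35,25,14),(107,-62,0),(107,62,0)],float)
    return q.apply(P)+[x,y,z0]
def res(p):
    e=proj(C,model(p))-obs; e[4:6,0]=0
    return np.r_[e.ravel(),(p[3]-39)/3,(p[4]-16)/4]
f=least_squares(res,[556,-26,1,39,16]);print(f.x);print(f.fun[:16].reshape(8,2))
# scraper top plate corners near (far edge in x): z=12
s=unproj(C,np.array([(180,112),(315,72),(136,10)])/1.5625,12);print(s)
t=unproj(C,np.array([(192,72),(226,57)])/1.5625,67);print("rib",t)
E
```

```text
[560.7 -23.7   1.3  14.8  23.9]
[[ 2.7  0.4]
 [-3.4 -0.2]
 [ 1.9 -0.8]
 [-1.4  0.2]
 [ 0.  -5. ]
 [ 0.  -4.8]
 [ 0.2  5.5]
 [-0.1  5.3]]
[[ 487.  -195.1   12. ]
 [ 461.5 -100.    12. ]
 [ 423.7 -216.2   12. ]]
rib [[ 469.  -162.4   67. ]
 [ 461.1 -141.8   67. ]]
```

```bash
python3 - <<'E'
from h import *
import json
from scipy.optimize import least_squares
C=cam("wrist",json.load(open("w2.json")))
np.set_printoptions(precision=1,suppress=True)
obs=np.array([(359,216),(496,214),(372,245),(483,241),(388,174),(470,172),(341,360),(519,356)])/1.5625
def model(p):
    x,y,yaw,z0,xl=p; q=R.from_euler("zy",[yaw,-25],degrees=True)
    P=np.array([(xl-20,-44,20),(xl-20,44,20),(xl,-36,22),(xl,36,22),(-35,-25,14),(-35,25,14),(107,-58.5,0),(107,58.5,0)],float)
    return q.apply(P)+[x,y,z0]
def res(p):
    e=proj(C,model(p))-obs; e[4:6,0]=0
    return np.r_[e.ravel(),(p[3]-39)/3,(p[4]-16)/4]
f=least_squares(res,[556,-26,1,39,16]);print(f.x);print(f.fun[:16].reshape(8,2))
E
```

```text
[560.  -23.9   1.3  17.5  24.1]
[[ 2.3  0.3]
 [-3.1 -0.3]
 [ 1.7 -0.7]
 [-1.1  0.3]
 [ 0.  -5.6]
 [ 0.  -5.3]
 [ 3.   5.9]
 [-2.8  5.9]]
```

```bash
python3 - <<'E'
from h import *
import json
from scipy.optimize import least_squares
C=cam("wrist",json.load(open("w2.json")));Ct=cam("top")
np.set_printoptions(precision=1,suppress=True)
obs=np.array([(359,216),(496,214),(372,245),(483,241),(388,174),(470,172),(341,380),(519,377)])/1.5625
for w in(58.5,62):
  def model(p):
    x,y,yaw,z0,xl=p; q=R.from_euler("zy",[yaw,-25],degrees=True)
    P=np.array([(xl-20,-44,20),(xl-20,44,20),(xl,-36,22),(xl,36,22),(-35,-25,14),(-35,25,14),(107,-w,0),(107,w,0)],float)
    return q.apply(P)+[x,y,z0]
  def res(p):
    e=proj(C,model(p))-obs; e[4:6,0]=0
    return np.r_[e.ravel(),(p[3]-39)/3,(p[4]-16)/4]
  f=least_squares(res,[556,-26,1,39,16]);print(f.x);print(f.fun[:16].reshape(8,2))
  print((proj(Ct,model(f.x))-[225,160])/.3+[400,0])
E
```

```text
[563.6 -24.2   1.1  32.2  18.2]
[[ 0.9 -0. ]
 [-1.5 -0.4]
 [ 0.4 -0.4]
 [ 0.2  0.8]
 [ 0.  -1.8]
 [ 0.  -1.4]
 [ 0.9  1.9]
 [-0.8  1.5]]
[[563.2 179.8]
 [463.2 178.9]
 [554.6 159.1]
 [472.3 158.4]
 [540.9 212.1]
 [484.8 211.6]
 [581.7  54.8]
 [447.2  53.5]]
[564.4 -24.1   1.1  29.3  17.9]
[[ 1.3  0. ]
 [-1.9 -0.3]
 [ 0.7 -0.5]
 [-0.1  0.7]
 [ 0.  -1.2]
 [ 0.  -0.8]
 [-2.   1.4]
 [ 2.   0.9]]
[[562.9 179.5]
 [463.2 178.6]
 [554.3 158.9]
 [472.2 158.1]
 [540.6 211.4]
 [484.7 210.9]
 [585.4  54.5]
 [443.2  53.1]]
```

Call:
apply_moves(deltas=[[0.038,-0.03,0.01,-0.1,1],[0.076,-0.06,0.03,-0.2,1],[0.114,-0.09,0.05,-0.253,1],[0.153,-0.121,0.08,-0.253,1],[0.153,-0.121,0.1,-0.253,1]])

```text
time_s: 3.0
ee_pos: [435.2, -161.3, 113.7]
ee_rot: [-180.0, -0.0, -165.7]
force: [1.2, -0.0, -0.6]
gripper_width: 91.4
gripper_force: 0.0
```

Call:
apply_moves(deltas=[[0,0,0,0,1],[0,0,0.03,0,1],[0,0,0.06,0,1],[0,0,0.083,0,1],[0,0,0.083,0,1]])

```text
time_s: 3.5
ee_pos: [438.1, -159.6, 29.7]
ee_rot: [179.9, -0.2, -165.5]
force: [0.1, 0.0, 1.0]
gripper_width: 91.4
gripper_force: 0.0
```

```bash
python3 - <<'E'
from h import *
s=env.state();im=cams.grab_frame("wrist");cv2.imwrite("pics/w3.png",im)
print(s["ee_pos"],s["ee_rot"],s["force"])
print(proj(cam("wrist",s),[s["ee_pos"]]))
E
```

```text
[ 438.12827452 -159.59071052   29.69059757] [ 1.79850218e+02 -1.66119850e-01 -1.65533585e+02] [0.05261845 0.01908373 0.97361568]
[[259.77278178 237.8299312 ]]
```

View pics/w3.png

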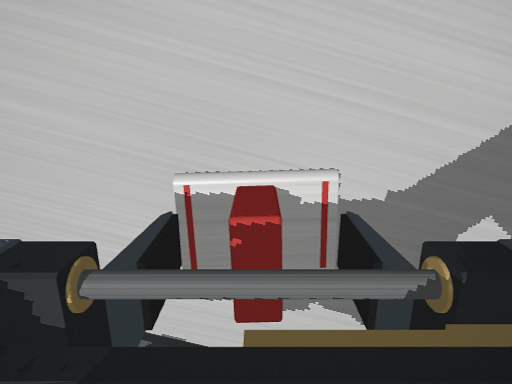

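The rib lies centred between the fingers: its top spans rows 218 to 322, which puts it within 1 mm of the TCP in x. I'll close and lift.

Call:
apply_moves(deltas=[[0,0,0,0,-1],[0,0,0,0,-1],[0,0,0,0,-1],[0,0,0,0,-1],[0,0,0,0,-1]], grip_force=45)

```text
time_s: 4.05
ee_pos: [438.3, -161.5, 31.3]
ee_rot: [-180.0, 0.0, -165.7]
force: [-0.0, 0.3, -0.4]
gripper_width: 54.1
gripper_force: 0.0
```

Call:
apply_moves(deltas=[[0,0,0,0,-1],[0,0,0,0,-1],[0,0,-0.02,0,-1],[0,0,-0.05,0,-1],[0,0,-0.09,0,-1]])

```text
time_s: 4.55
ee_pos: [436.8, -160.9, 120.6]
ee_rot: [179.9, -0.2, -165.7]
force: [0.2, -1.1, -0.2]
gripper_width: 14.4
gripper_force: 0.0
```

The fingers were slower than I expected and closed during the lift. I'll open them partly, go back down and close again.

Call:
apply_moves(deltas=[[0,0,0,0,0.3],[0,0,0,0,0.3],[0,0,0,0,0.3],[0,0,0,0,0.3],[0,0,0,0,0.3]])

```text
time_s: 5.05
ee_pos: [437.5, -161.2, 119.9]
ee_rot: [179.9, -0.1, -165.7]
force: [-0.0, -0.7, 0.6]
gripper_width: 51.3
gripper_force: 0.0
```

Call:
apply_moves(deltas=[[0,0,0,0,0.3],[0,0,0,0,0.3],[0,0,0,0,0.3],[0,0,0,0,0.3],[0,0,0,0,0.3]])

```text
time_s: 5.55
ee_pos: [438.2, -161.4, 120.9]
ee_rot: [180.0, 0.0, -165.7]
force: [-0.3, -0.6, -0.1]
gripper_width: 59.4
gripper_force: 0.0
```

```bash
python3 - <<'E'
from h import *
s=env.state();im=cams.grab_frame("wrist");cv2.imwrite("pics/w4.png",im)
print(s["ee_pos"],s["ee_rot"],s["force"],s["gripper_width"])
m=cv2.inRange(cv2.cvtColor(im,cv2.COLOR_BGR2HSV),(0,150,90),(6,255,255))
n,l,st,c=cv2.connectedComponentsWithStats(m)
for i in range(1,n):
    if st[i,4]>60: print(st[i],c[i])
E
```

```text
[ 438.17885837 -161.4044631   120.94406695] [ 1.79998861e+02  7.49843843e-03 -1.65662437e+02] [-0.25767645 -0.56281825 -0.05046577] 59.44766593521968
[305 156   4  61 197] [306.44670051 185.93401015]
[210 159   7  61 173] [213.19653179 189.        ]
[ 244  159   32   84 2535] [259.85956607 200.18579882]
[311 299  18  31 352] [318.8125     317.39772727]
```

View pics/w4.png

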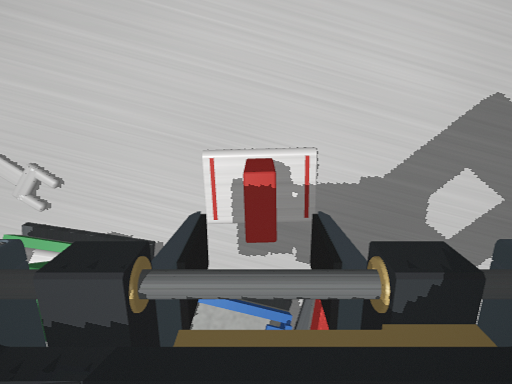

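The block is untouched and centred at u ≈ 260. I'll go down, close fully and check the force before lifting.

Call:
apply_moves(deltas=[[0,0,0.04,0,0.3],[0,0,0.075,0,0.3],[0,0,0.09,0,0.3],[0,0,0.09,0,0.3],[0,0,0.09,0,-1]])

```text
time_s: 6.1
ee_pos: [438.6, -161.6, 31.3]
ee_rot: [-180.0, 0.0, -165.7]
force: [0.9, 0.4, 0.4]
gripper_width: 53.9
gripper_force: 0.0
```

Call:
apply_moves(deltas=[[0,0,0,0,-1],[0,0,0,0,-1],[0,0,0,0,-1],[0,0,0,0,-1],[0,0,0,0,-1]])

```text
time_s: 6.6
ee_pos: [438.4, -161.3, 31.6]
ee_rot: [-180.0, 0.1, -165.7]
force: [-1.1, 2.1, 6.3]
gripper_width: 24.0
gripper_force: 44.9
```

Call:
apply_moves(deltas=[[0,0,0,0,-1],[0,0,0,0,-1],[0,0,0,0,-1],[0,0,0,0,-1]])

```text
time_s: 7.0
ee_pos: [438.4, -161.3, 31.6]
ee_rot: [-180.0, 0.0, -165.7]
force: [-1.6, 1.2, 6.1]
gripper_width: 23.5
gripper_force: 44.9
```

Call:
apply_moves(deltas=[[0,0,-0.02,0,-1],[0,0,-0.06,0,-1],[0,0,-0.1,0,-1],[0,0,-0.14,0,-1],[0,0,-0.18,0,-1]])

```text
time_s: 7.5
ee_pos: [437.3, -161.2, 211.8]
ee_rot: [180.0, -0.1, -165.7]
force: [1.1, 0.6, -4.9]
gripper_width: 23.9
gripper_force: 44.9
```

Call:
apply_moves(deltas=[[-0.02,0.023,0,0,-1],[-0.05,0.057,0,0,-1],[-0.08,0.091,0,0,-1],[-0.11,0.125,0,0,-1],[-0.14,0.159,0,0,-1]])

```text
time_s: 8.0
ee_pos: [534.3, 28.8, 210.1]
ee_rot: [-180.0, -0.1, -165.7]
force: [1.4, -1.0, -2.1]
gripper_width: 23.4
gripper_force: 44.9
```

Call:
apply_moves(deltas=[[-0.03,0.034,0,0,-1],[-0.06,0.068,0,0,-1],[-0.09,0.102,0,0,-1],[-0.12,0.136,0,0,-1],[-0.15,0.17,0,0,-1]])

```text
time_s: 8.5
ee_pos: [637.7, 230.6, 209.5]
ee_rot: [-180.0, -0.1, -165.7]
force: [0.9, -0.3, -3.1]
gripper_width: 23.6
gripper_force: 44.9
```

Call:
apply_moves(deltas=[[-0.015,0.017,0,0.1,-1],[-0.029,0.033,0,0.2,-1],[-0.029,0.033,0,0.3,-1],[-0.029,0.033,0,0.371,-1],[-0.029,0.033,0,0.371,-1]])

```text
time_s: 9.0
ee_pos: [657.1, 268.3, 209.2]
ee_rot: [-179.9, -0.1, 173.1]
force: [-0.7, -0.7, -3.0]
gripper_width: 23.4
gripper_force: 44.9
```

```bash
python3 - <<'E'
from h import *
s=env.state();im=cams.grab_frame("wrist");cv2.imwrite("pics/w5.png",im)
print(s["ee_pos"],s["ee_rot"],s["force"],s["gripper_width"],s["gripper_force"])
E
```

```text
[657.10166738 268.25590265 209.20644359] [-1.79912098e+02 -1.37991841e-01  1.73108418e+02] [-0.74664936 -0.71320172 -3.01974279] 23.43701622410047 44.89867329597473
```

View pics/w5.png

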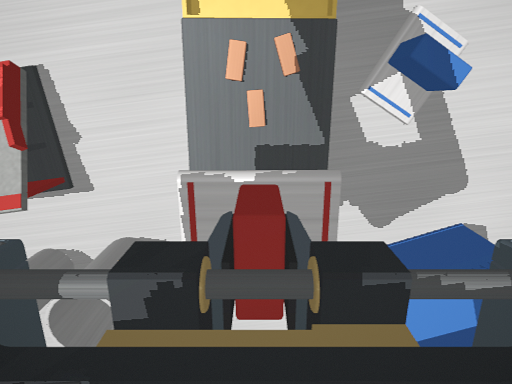

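The block is held level and square to the plate (both centred at u ≈ 259), with the offcuts ahead of it between u = 226 and 299. I'll lower it onto the plate behind them.

Call:
apply_moves(deltas=[[0,0.003,0.04,0,-1],[0,0.003,0.08,0,-1],[0,0.003,0.11,0,-1],[0,0.003,0.126,0,-1],[0,0.003,0.126,0,-1]])

```text
time_s: 9.55
ee_pos: [655.7, 270.1, 81.1]
ee_rot: [-179.8, -0.4, 173.1]
force: [-0.8, 0.5, -2.5]
gripper_width: 23.9
gripper_force: 44.9
```

Call:
apply_moves(deltas=[[0,0,0.003,0,-1],[0,0,0.006,0,-1],[0,0,0.007,0,-1],[0,0,0.008,0,-1],[0,0,0.008,0,-1]])

```text
time_s: 10.05
ee_pos: [658.1, 271.3, 77.4]
ee_rot: [180.0, 0.0, 173.1]
force: [-0.3, 0.5, -3.3]
gripper_width: 23.6
gripper_force: 44.9
```

Call:
apply_moves(deltas=[[0,0,0.002,0,-1],[0,0,0.003,0,-1],[0,0,0.004,0,-1],[0,0,0.004,0,-1]])

```text
time_s: 10.45
ee_pos: [657.8, 271.3, 72.7]
ee_rot: [-180.0, -0.0, 173.1]
force: [0.4, 0.2, -2.9]
gripper_width: 23.5
gripper_force: 44.9
```

Call:
apply_moves(deltas=[[0,0,0.001,0,-1],[0,0,0.001,0,-1],[0,0,0.001,0,-1]])

```text
time_s: 10.75
ee_pos: [657.9, 271.3, 71.9]
ee_rot: [180.0, -0.0, 173.1]
force: [-0.3, -0.1, -2.2]
gripper_width: 23.9
gripper_force: 44.9
```

Call:
apply_moves(deltas=[[0,0,0.001,0,-1],[0,0,0.001,0,-1],[0,0,0.001,0,-1]])

```text
time_s: 11.05
ee_pos: [658.1, 271.4, 71.6]
ee_rot: [180.0, 0.0, 173.1]
force: [-2.1, 0.4, 1.7]
gripper_width: 23.7
gripper_force: 44.9
```

Call:
apply_moves(deltas=[[0.006,0,0,0,-1],[0.018,0,0,0,-1],[0.03,0,0,0,-1],[0.042,0,0,0,-1],[0.054,0,0,0,-1]])

```text
time_s: 11.55
ee_pos: [603.8, 278.1, 71.6]
ee_rot: [179.9, 0.1, 173.1]
force: [1.4, -1.1, -1.9]
gripper_width: 24.0
gripper_force: 44.9
```

Call:
apply_moves(deltas=[[0.012,0,0,0,-1],[0.024,0,0,0,-1],[0.036,0,0,0,-1],[0.048,0,0,0,-1],[0.06,0,0,0,-1]])

```text
time_s: 12.05
ee_pos: [544.8, 285.4, 71.7]
ee_rot: [179.9, 0.1, 173.1]
force: [8.9, -2.0, -0.3]
gripper_width: 23.9
gripper_force: 45.0
```

```bash
python3 - <<'E'
from h import *
s=env.state();im=cams.grab_frame("wrist");cv2.imwrite("pics/w6.png",im)
print(s["ee_pos"],s["ee_rot"],s["force"],s["gripper_width"],s["gripper_force"])
E
```

```text
[544.76427787 285.40291097  71.71094939] [1.79933144e+02 1.35669833e-01 1.73089704e+02] [ 8.85599211 -2.04944482 -0.34349439] 23.858438944801797 44.95201349258423
```

View pics/w6.png

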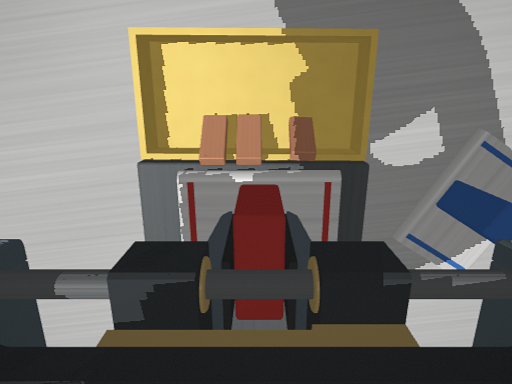

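All three offcuts stick out over the trough ahead of the block (rows 115 to 165), and the block is still square. I'll push on past the plate edge.

Call:
apply_moves(deltas=[[0.01,0,0,0,-1],[0.02,0,0,0,-1],[0.03,0,0,0,-1],[0.036,0,0,0,-1],[0.036,0,0,0,-1]])

```text
time_s: 12.6
ee_pos: [507.6, 289.9, 71.5]
ee_rot: [180.0, -0.1, 173.1]
force: [1.0, 1.5, 6.2]
gripper_width: 24.1
gripper_force: 45.0
```

Call:
apply_moves(deltas=[[0,0,0,0,-1],[0,0,-0.02,0,-1],[-0.02,0,-0.06,0,-1],[-0.05,0,-0.1,0,-1],[-0.08,0,-0.14,0,-1]])

```text
time_s: 13.1
ee_pos: [585.3, 279.3, 209.7]
ee_rot: [-179.8, -0.5, 173.1]
force: [2.0, 0.8, -3.4]
gripper_width: 23.6
gripper_force: 45.0
```

```bash
python3 - <<'E'
from h import *
s=env.state();im=cams.grab_frame("wrist");cv2.imwrite("pics/w7.png",im)
print(s["ee_pos"],s["ee_rot"],s["force"],s["gripper_width"],s["gripper_force"])
E
```

```text
[585.33151179 279.28731927 209.69457192] [-179.80863215   -0.51931121  173.12136775] [ 2.02448645  0.81513378 -3.36970717] 23.58387790385937 44.987778067588806
```

View pics/w7.png

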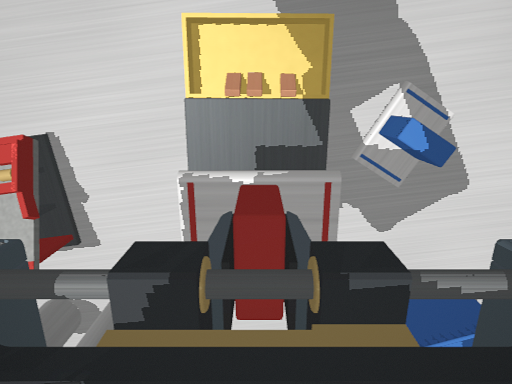

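The offcuts are lying in the trough at (233,84), (255,83) and (288,84), tipped over the edge and clear of the scraper. That was my tenth picture, so from here I work with numbers only. Next I'll carry the block to above the red runway.

Call:
apply_moves(deltas=[[-0.006,-0.022,0,0,-1],[-0.016,-0.058,0,0,-1],[-0.026,-0.095,0,0,-1],[-0.036,-0.132,0,0,-1],[-0.046,-0.168,0,0,-1]])

```text
time_s: 13.65
ee_pos: [610.3, 106.5, 207.8]
ee_rot: [-179.9, -0.5, 173.1]
force: [0.3, 0.6, -3.7]
gripper_width: 23.8
gripper_force: 45.0
```

Call:
apply_moves(deltas=[[-0.01,-0.036,0,0,-1],[-0.02,-0.072,0,0,-1],[-0.03,-0.108,0,-0.05,-1],[-0.035,-0.126,0,-0.1,-1],[-0.035,-0.126,0,-0.138,-1]])

```text
time_s: 14.15
ee_pos: [630.4, -23.9, 207.6]
ee_rot: [179.9, -0.5, -179.1]
force: [-0.4, 0.7, -2.7]
gripper_width: 23.7
gripper_force: 45.0
```

Call:
apply_moves(deltas=[[0,0,0.01,0,-1],[0,0,0.025,0,-1],[0,0,0.03,0,-1],[0,0,0.03,0,-1],[0,0,0.03,0,-1]])

```text
time_s: 14.65
ee_pos: [633.0, -21.2, 180.5]
ee_rot: [180.0, -0.1, -179.0]
force: [0.7, 0.5, -3.0]
gripper_width: 23.6
gripper_force: 45.0
```

```bash
cat > see.py <<'E'
from h import *
import sys
np.set_printoptions(precision=1,suppress=True)
s=env.state();im=cams.grab_frame("wrist");cv2.imwrite("pics/"+sys.argv[1],im)
print(s["ee_pos"],s["ee_rot"],s["force"],s["time_s"])
C=cam("wrist",s);hsv=cv2.cvtColor(im,cv2.COLOR_BGR2HSV)
for nm,lo,hi in(("brass",(12,70,120),(28,170,255)),("red",(0,150,60),(8,255,255))):
    m=cv2.inRange(hsv,lo,hi)
    n,l,st,c=cv2.connectedComponentsWithStats(m)
    for i in range(1,n):
        if st[i,4]>25 and st[i,1]<200: print(nm,st[i],c[i],unproj(C,[c[i]],52)[0])
E
python3 see.py w8.png; python3 -c "
from h import *
C=cam('top');print(unproj(C,[(259,157),(223,157)],0),unproj(C,[(259,143)],90))"
```

```text
[633.  -21.2 180.5] [ 180.    -0.1 -179. ] [ 0.7  0.5 -3. ] 14.65
brass [495   0  17  42 419] [505.4  23.9] [492.8 182.9  52. ]
brass [198  88  18  14 246] [206.6  94.4] [554.  -69.3  52. ]
brass [299  88  18  14 246] [307.4  94.5] [552.5  20.2  52. ]
brass [ 44 116  19  14 216] [ 52.7 122.8] [ 581.2 -210.1   52. ]
brass [144 121  17  14 212] [152.  126.9] [ 583.3 -120.    52. ]
red [ 181   52  152  100 4558] [256.3  83.9] [544.3 -25.3  52. ]
red [188 183   9  58 305] [191.7 211.2] [664.4 -87.   52. ]
red [322 183   9  58 307] [326.  211.6] [662.4  45.1  52. ]
red [ 233  185   53   84 4085] [258.9 228.4] [681.5 -20.6  52. ]
[[733.90649751 -20.240426     0.        ]
 [730.64681884  91.45601274   0.        ]] [[756.00256244 -18.51251515  90.        ]]
```

The rollers sit level in the picture at (206.6,94.4) and (307.4,94.5), so the yaw matches. Their middle is about 1.7 mm to the -y side of the block's, so I'll correct for that, go down and feel for the floor with a lighter grip.

Call:
apply_moves(deltas=[[0,-0.0017,0.015,0,-1],[0,-0.0017,0.035,0,-1],[0,-0.0017,0.052,0,-1],[0,-0.0017,0.058,0,-1],[0,-0.0017,0.058,0,-1]])

```text
time_s: 15.2
ee_pos: [633.1, -23.4, 122.6]
ee_rot: [180.0, -0.1, -179.0]
force: [-0.0, -0.0, -2.9]
gripper_width: 23.4
gripper_force: 45.0
```

Call:
apply_moves(deltas=[[0,0,0,0,-1],[0,0,0.002,0,-1],[0,0,0.004,0,-1],[0,0,0.004,0,-1]], grip_force=18)

```text
time_s: 15.6
ee_pos: [633.4, -23.6, 119.1]
ee_rot: [180.0, 0.0, -179.0]
force: [0.5, -0.4, -3.7]
gripper_width: 24.2
gripper_force: 18.0
```

Call:
apply_moves(deltas=[[0,0,0.002,0,-1],[0,0,0.003,0,-1],[0,0,0.003,0,-1]])

```text
time_s: 15.9
ee_pos: [633.6, -23.6, 116.6]
ee_rot: [180.0, 0.0, -179.0]
force: [-0.4, -0.0, 0.6]
gripper_width: 23.9
gripper_force: 18.0
```

Call:
apply_moves(deltas=[[0,0,0.001,0,-1],[0,0,0.002,0,-1],[0,0,0.002,0,-1]])

```text
time_s: 16.2
ee_pos: [633.6, -23.6, 116.4]
ee_rot: [-180.0, 0.1, -179.0]
force: [-4.7, -1.3, 10.2]
gripper_width: 24.0
gripper_force: 18.0
```

Call:
apply_moves(deltas=[[0,0,0.001,0,-1],[0,0,0.002,0,-1],[0,0,0.002,0,-1]])

```text
time_s: 16.5
ee_pos: [633.7, -23.6, 116.3]
ee_rot: [-180.0, 0.2, -179.0]
force: [-7.8, 0.1, 17.2]
gripper_width: 23.8
gripper_force: 18.0
```

Call:
apply_moves(deltas=[[0,0,0.001,0,-1],[0,0,0.002,0,-1],[0,0,0.002,0,-1]])

```text
time_s: 16.8
ee_pos: [633.7, -23.6, 115.4]
ee_rot: [-180.0, 0.2, -179.0]
force: [-9.4, 0.1, 22.8]
gripper_width: 23.8
gripper_force: 18.0
```

The block resists pivoting at this grip. I'll ease the grip so it turns to the slope.

Call:
apply_moves(deltas=[[0,0,0,0,-1],[0,0,0,0,-1],[0,0,0,0,-1]], grip_force=9)

```text
time_s: 17.1
ee_pos: [633.5, -23.6, 112.9]
ee_rot: [-180.0, 0.1, -179.0]
force: [-6.1, -0.8, 11.7]
gripper_width: 24.0
gripper_force: 9.0
```

Call:
apply_moves(deltas=[[0,0,0.001,0,-1],[0,0,0.001,0,-1],[0,0,0.001,0,-1]], grip_force=6)

```text
time_s: 17.4
ee_pos: [633.3, -23.6, 110.7]
ee_rot: [-180.0, 0.0, -179.0]
force: [-3.3, -0.7, 7.4]
gripper_width: 23.8
gripper_force: 6.0
```

```bash
python3 see.py w9.png
```

```text
[633.3 -23.6 110.7] [-180.    0. -179.] [-3.3 -0.7  7.4] 17.4
brass [182  84  24  19 420] [193.6  92.9] [553.9 -69.7  52. ]
brass [314  84  25  19 448] [326.  93.] [552.4  20.3  52. ]
brass [  0 122   9  18  79] [  2.2 130.6] [ 581.6 -205.1   52. ]
brass [112 127  23  18 361] [122.8 135.3] [ 583.4 -120.7   52. ]
red [ 160   37  200  131 8167] [259.   80.7] [545.2 -25.3  52. ]
red [187 183   8  58 314] [190.7 211.1] [639.3 -75.2  52. ]
red [324 183   8  58 310] [327.2 211.8] [638.   27.8  52. ]
red [ 232  185   54   84 4235] [259.  228.2] [652.3 -23.5  52. ]
```

Pressing only makes the rib slip, because the floor's normal force passes within about 8 mm of the grip axis. I'll drop to minimum grip and raise the tool slightly so gravity turns the block.

Call:
apply_moves(deltas=[[0,0,-0.003,0,-1],[0,0,-0.004,0,-1],[0,0,-0.004,0,-1],[0,0,-0.004,0,-1]], grip_force=3)

```text
time_s: 17.85
ee_pos: [633.3, -23.6, 112.4]
ee_rot: [180.0, -0.0, -179.0]
force: [0.6, 0.3, -2.1]
gripper_width: 24.6
gripper_force: 3.0
```

```bash
python3 see.py w10.png
```

```text
[633.3 -23.6 112.4] [ 180.   -0. -179.] [ 0.6  0.3 -2.1] 17.85
brass [183  84  23  19 404] [194.   93.1] [553.9 -69.7  52. ]
brass [314  85  24  18 420] [325.3  93.4] [552.6  20.3  52. ]
brass [  0 122   9  18 105] [  2.8 130.4] [ 581.5 -205.9   52. ]
brass [113 127  23  18 350] [123.6 135.1] [ 583.4 -120.7   52. ]
red [ 160   38  199  129 8134] [258.9  80.4] [544.9 -25.3  52. ]
red [187 183   8  58 314] [190.7 211.1] [639.8 -75.5  52. ]
red [324 183   8  58 311] [327.3 211.8] [638.5  28.2  52. ]
red [ 233  185   53   84 4236] [259.  228.2] [652.9 -23.4  52. ]
```

Call:
apply_moves(deltas=[[0,0,0.001,0,-1],[0,0,0.001,0,-1],[0,0,0.001,0,-0.36],[0,0,0.001,0,-0.36],[0,0,0.001,0,-0.36]])

```text
time_s: 18.4
ee_pos: [633.9, -23.6, 112.5]
ee_rot: [-180.0, 0.1, -179.0]
force: [0.0, 0.3, 0.2]
gripper_width: 29.0
gripper_force: 0.0
```

```bash
python3 see.py w11.png
```

```text
[633.9 -23.6 112.5] [-180.     0.1 -179. ] [0.  0.3 0.2] 18.4
brass [183  83  23  19 416] [194.   91.9] [553.8 -69.6  52. ]
brass [314  84  24  18 419] [325.4  92.4] [552.6  20.3  52. ]
brass [  0 121   9  18 104] [  2.7 129.3] [ 581.5 -205.9   52. ]
brass [113 126  23  18 351] [123.6 134.2] [ 583.4 -120.7   52. ]
red [ 160   37  199  129 8147] [259.1  79.4] [544.9 -25.3  52. ]
red [ 235  146   50  113 5380] [259.1 202.6] [632.9 -23.7  52. ]
red [192 168   7  73 353] [194.8 204. ] [634.8 -72.2  52. ]
red [320 168   7  73 343] [323.2 205. ] [633.9  24.8  52. ]
```

The block has tipped flat: the rib and stripes changed shape together and stay centred at u = 259. Now I'll work out how far down the slope it lies.

```bash
python3 - <<'E'
from h import *
s=env.state();C=cam("wrist",s)
np.set_printoptions(precision=1,suppress=True)
for z0 in(36,40):
  for xb in(50,60,70,77,84):
    q=R.from_euler("zy",[1.0,-25],degrees=True)
    P=q.apply([(xb-28,-12,12),(xb-28,-12,67),(xb-28,12,67),(xb-35,-44,10),(xb-29,-44,12),(xb,0,49)])+[563,-24.4,z0]
    print(z0,xb,proj(C,P)[:5].round(0).tolist(),P[5])
E
```

```text
36 50 [[243.0, 129.0], [238.0, 94.0], [284.0, 94.0], [197.0, 121.0], [197.0, 128.0]] [587.6 -23.5 101.5]
36 60 [[243.0, 143.0], [238.0, 112.0], [284.0, 112.0], [197.0, 134.0], [196.0, 142.0]] [596.7 -23.4 105.8]
36 70 [[243.0, 158.0], [238.0, 131.0], [284.0, 131.0], [197.0, 148.0], [196.0, 156.0]] [605.7 -23.2 110. ]
36 77 [[242.0, 168.0], [238.0, 144.0], [285.0, 144.0], [196.0, 158.0], [195.0, 166.0]] [612.1 -23.1 112.9]
36 84 [[242.0, 178.0], [238.0, 157.0], [285.0, 157.0], [196.0, 168.0], [195.0, 176.0]] [618.4 -22.9 115.9]
40 50 [[242.0, 130.0], [238.0, 94.0], [285.0, 94.0], [196.0, 121.0], [195.0, 129.0]] [587.6 -23.5 105.5]
40 60 [[242.0, 144.0], [238.0, 112.0], [285.0, 113.0], [196.0, 135.0], [195.0, 143.0]] [596.7 -23.4 109.8]
40 70 [[242.0, 159.0], [237.0, 131.0], [285.0, 131.0], [195.0, 149.0], [195.0, 157.0]] [605.7 -23.2 114. ]
40 77 [[242.0, 169.0], [237.0, 145.0], [285.0, 145.0], [195.0, 159.0], [194.0, 167.0]] [612.1 -23.1 116.9]
40 84 [[242.0, 179.0], [237.0, 158.0], [285.0, 158.0], [195.0, 169.0], [194.0, 178.0]] [618.4 -22.9 119.9]
```

The block lies flat at about 78 mm up the slope, and z0 ≈ 40 fits. I'll regrip at its tilted grip point (613,-23,117).

Call:
apply_moves(deltas=[[0.01,0,0,0,-0.36],[0.0205,0,0.004,0,-0.36],[0.0205,0,0.0125,0,-0.36],[0.0205,0,0.0125,0,-0.36],[0.0205,0,0.0125,0,-0.36]])

```text
time_s: 18.95
ee_pos: [613.1, -23.9, 99.2]
ee_rot: [180.0, -0.0, -179.0]
force: [1.3, -0.1, 1.3]
gripper_width: 29.0
gripper_force: 0.0
```

Call:
apply_moves(deltas=[[0,0,0,0,-1],[0,0,0,0,-1],[0,0,0,0,-1],[0,0,0,0,-1],[0,0,0,0,-1]], grip_force=25)

```text
time_s: 19.45
ee_pos: [613.0, -23.9, 99.4]
ee_rot: [180.0, 0.0, -179.0]
force: [-0.1, 0.7, -0.7]
gripper_width: 23.6
gripper_force: 25.0
```

```bash
python3 see.py w12.png
```

```text
[613.  -23.9  99.4] [ 180.    0. -179.] [-0.1  0.7 -0.7] 19.45
brass [180 116  25  19 437] [191.9 124.9] [554.  -69.7  52. ]
brass [316 116  25  19 455] [327.6 125. ] [552.5  20.4  52. ]
brass [108 159  24  18 374] [119.4 167.4] [ 583.7 -120.8   52. ]
red [ 158   67  205  133 8496] [259.1 111.2] [544.4 -25.2  52. ]
red [ 233  193   52   76 3828] [259.  230.9] [629.3 -23.8  52. ]
```

Rollers (middle u = 259.8) and rib (259.0) line up. Now I'll slide it down the slope.

Call:
apply_moves(deltas=[[0.0045,0,0.0021,0,-1],[0.0091,0,0.0042,0,-1],[0.0136,0,0.0063,0,-1],[0.0181,0,0.0085,0,-1],[0.0227,0,0.0106,0,-1]])

```text
time_s: 20.0
ee_pos: [589.5, -24.3, 88.4]
ee_rot: [180.0, -0.0, -179.0]
force: [0.2, 0.4, -3.7]
gripper_width: 23.8
gripper_force: 25.0
```

Call:
apply_moves(deltas=[[0.0027,0,0.0013,0,-1],[0.0054,0,0.0025,0,-1],[0.0082,0,0.0038,0,-1],[0.0109,0,0.0051,0,-1],[0.0136,0,0.0063,0,-1]])

```text
time_s: 20.5
ee_pos: [576.5, -24.5, 82.4]
ee_rot: [180.0, -0.0, -179.0]
force: [0.3, -0.7, -2.1]
gripper_width: 24.1
gripper_force: 25.0
```

Call:
apply_moves(deltas=[[0,0,0.001,0,-1],[0,0,0.002,0,-1],[0,0,0.002,0,-1]])

```text
time_s: 20.8
ee_pos: [575.9, -24.5, 82.1]
ee_rot: [180.0, -0.0, -179.0]
force: [-5.4, -0.6, 7.0]
gripper_width: 23.6
gripper_force: 25.0
```

Call:
apply_moves(deltas=[[0.0018,0,0.0008,0,-1],[0.0036,0,0.0017,0,-1],[0.0054,0,0.0025,0,-1],[0.0073,0,0.0034,0,-1],[0.0091,0,0.0042,0,-1]])

```text
time_s: 21.3
ee_pos: [573.9, -24.7, 81.4]
ee_rot: [-180.0, 0.9, -179.0]
force: [2.8, 0.5, 14.5]
gripper_width: 24.1
gripper_force: 25.0
```

It has reached the rollers at about xb = 35 mm. I'll push on with less downward press.

Call:
apply_moves(deltas=[[0.002,0,0,0,-1],[0.004,0,0,0,-1],[0.004,0,0,0,-1]], grip_force=40)

```text
time_s: 21.6
ee_pos: [571.5, -24.8, 80.5]
ee_rot: [-180.0, 1.1, -179.0]
force: [7.5, -0.1, 6.8]
gripper_width: 24.0
gripper_force: 40.0
```

Call:
apply_moves(deltas=[[0.002,0,0.0005,0,-1],[0.003,0,0.001,0,-1],[0.003,0,0.001,0,-1]])

```text
time_s: 21.9
ee_pos: [563.5, -24.9, 76.4]
ee_rot: [-180.0, 0.4, -179.0]
force: [4.4, 0.4, -2.7]
gripper_width: 23.7
gripper_force: 40.0
```

It is past the roller nose and still following the slope exactly (49.5 mm in x, 23.0 mm down). I'll carry on.

Call:
apply_moves(deltas=[[0.0018,0,0.0008,0,-1],[0.0036,0,0.0017,0,-1],[0.0054,0,0.0025,0,-1],[0.0073,0,0.0034,0,-1],[0.0091,0,0.0042,0,-1]])

```text
time_s: 22.4
ee_pos: [552.0, -25.0, 70.9]
ee_rot: [-180.0, 0.1, -179.0]
force: [4.9, 1.0, -5.4]
gripper_width: 23.7
gripper_force: 40.0
```

Call:
apply_moves(deltas=[[0.0018,0,0.0008,0,-1],[0.0027,0,0.0013,0,-1],[0.0036,0,0.0017,0,-1],[0.0036,0,0.0017,0,-1]])

```text
time_s: 22.8
ee_pos: [547.4, -25.0, 69.1]
ee_rot: [180.0, -0.1, -179.0]
force: [4.5, -0.8, -5.8]
gripper_width: 24.0
gripper_force: 40.0
```

Call:
apply_moves(deltas=[[0.001,0,0.0006,0,-1],[0.002,0,0.0012,0,-1],[0.002,0,0.0012,0,-1]])

```text
time_s: 23.1
ee_pos: [545.7, -25.1, 68.2]
ee_rot: [180.0, -0.0, -179.0]
force: [5.0, -0.1, -6.3]
gripper_width: 23.5
gripper_force: 40.0
```

Call:
apply_moves(deltas=[[0.001,0,0.0006,0,-1],[0.0015,0,0.0009,0,-1],[0.0015,0,0.0009,0,-1]])

```text
time_s: 23.4
ee_pos: [544.2, -25.1, 67.3]
ee_rot: [180.0, -0.0, -179.0]
force: [4.8, -0.6, -6.1]
gripper_width: 23.9
gripper_force: 40.0
```

Call:
apply_moves(deltas=[[0.001,0,0.0005,0,-1],[0.001,0,0.0005,0,-1],[0.001,0,0.0005,0,-1]])

```text
time_s: 23.7
ee_pos: [543.3, -25.1, 66.9]
ee_rot: [180.0, -0.0, -179.0]
force: [3.8, 0.5, -5.6]
gripper_width: 23.9
gripper_force: 40.0
```

Call:
apply_moves(deltas=[[0.001,0,0.0007,0,-1],[0.001,0,0.0007,0,-1],[0.001,0,0.0007,0,-1]])

```text
time_s: 24.0
ee_pos: [543.1, -25.2, 66.8]
ee_rot: [180.0, 0.1, -179.0]
force: [4.9, -0.5, -0.3]
gripper_width: 24.0
gripper_force: 40.0
```

Call:
apply_moves(deltas=[[0.001,0,0.0007,0,-1],[0.001,0,0.0007,0,-1],[0.001,0,0.0007,0,-1]])

```text
time_s: 24.3
ee_pos: [543.0, -25.2, 66.8]
ee_rot: [-180.0, 0.2, -179.0]
force: [5.4, 0.0, 1.9]
gripper_width: 24.4
gripper_force: 40.0
```

Call:
apply_moves(deltas=[[0.001,0,0.0007,0,-1],[0.001,0,0.0007,0,-1],[0.001,0,0.0007,0,-1]])

```text
time_s: 24.6
ee_pos: [542.9, -25.2, 66.8]
ee_rot: [-180.0, 0.4, -179.0]
force: [6.1, 0.0, 6.1]
gripper_width: 24.1
gripper_force: 40.0
```

It has met the stop at x = 543, where home was expected at about 542, with roughly 6 N on it. I'll press a little more and hold.

Call:
apply_moves(deltas=[[0.001,0,0,0,-1],[0.002,0,0.0004,0,-1],[0.002,0,0.0004,0,-1],[0.002,0,0.0004,0,-1],[0.002,0,0.0004,0,-1]])

```text
time_s: 25.1
ee_pos: [540.6, -25.2, 65.7]
ee_rot: [-180.0, 0.3, -179.0]
force: [7.1, 0.2, 1.5]
gripper_width: 24.1
gripper_force: 40.0
```

```bash
python3 see.py w13.png
```

```text
[540.6 -25.2  65.7] [-180.     0.3 -179. ] [7.1 0.2 1.5] 25.1
red [ 164  181  193   88 9221] [259.9 214.7] [531.7 -25.   52. ]
```

Call:
apply_moves(deltas=[[0.001,0,0.0003,0,-1],[0.002,0,0.0006,0,-1],[0.002,0,0.0006,0,-1],[0.002,0,0.0006,0,-1]])

```text
time_s: 25.55
ee_pos: [540.4, -25.2, 65.8]
ee_rot: [-180.0, 0.5, -179.0]
force: [7.7, 1.6, 1.9]
gripper_width: 24.0
gripper_force: 40.0
```

Call:
apply_moves(deltas=[[0.001,0,0.0003,0,-1],[0.0015,0,0.0005,0,-1],[0.0015,0,0.0005,0,-1],[0.0015,0,0.0005,0,-1]])

```text
time_s: 25.95
ee_pos: [540.3, -25.2, 65.8]
ee_rot: [-180.0, 0.7, -179.0]
force: [9.9, 1.4, 3.2]
gripper_width: 24.0
gripper_force: 40.0
```

```bash
python3 see.py w14.png; python3 - <<'E'
from h import *
im=cv2.imread("pics/w14.png")
for u in(200,215,305,318):
    print(u,[(v,*im[v,u].tolist()) for v in range(172,232,3)])
s=env.state();C=cam("wrist",s)
q=R.from_euler("zy",[1.0,-25],degrees=True)
x0=613-78*.9063
for xb in(0,3,6):
    off=np.array([s["ee_pos"][0],-25.2,s["ee_pos"][2]+18.8])-q.apply([xb,0,49])
    print(xb,proj(C,q.apply([(-35,0,14),(-41,0,14),(-35,0,0),(xb-35,0,6),(xb-29,0,12),(xb+29,0,12)])+off).round(0).tolist(),off)
E
```

```text
[540.3 -25.2  65.8] [-180.     0.7 -179. ] [9.9 1.4 3.2] 25.95
red [ 164  181  193   88 9099] [260.7 214.8] [531.6 -24.5  52. ]
200 [(172, 187, 189, 188), (175, 60, 59, 57), (178, 64, 63, 60), (181, 47, 47, 115), (184, 42, 44, 130), (187, 42, 45, 131), (190, 40, 44, 130), (193, 36, 39, 121), (196, 142, 143, 141), (199, 40, 43, 130), (202, 44, 46, 131), (205, 43, 45, 131), (208, 44, 46, 131), (211, 42, 44, 132), (214, 42, 44, 132), (217, 44, 48, 132), (220, 44, 47, 133), (223, 43, 46, 133), (226, 44, 47, 132), (229, 43, 46, 132)]
215 [(172, 132, 132, 133), (175, 59, 58, 54), (178, 64, 61, 60), (181, 46, 48, 115), (184, 42, 45, 130), (187, 41, 44, 130), (190, 42, 45, 130), (193, 37, 39, 121), (196, 142, 143, 142), (199, 148, 149, 150), (202, 156, 156, 157), (205, 149, 149, 149), (208, 154, 155, 156), (211, 158, 158, 158), (214, 157, 158, 158), (217, 156, 156, 157), (220, 154, 154, 155), (223, 157, 157, 158), (226, 110, 108, 106), (229, 73, 67, 59)]
305 [(172, 137, 137, 137), (175, 61, 60, 56), (178, 63, 61, 57), (181, 69, 73, 192), (184, 42, 44, 130), (187, 42, 45, 130), (190, 42, 44, 
[... 416 characters left out ...]
190, 42, 46, 131), (193, 36, 39, 122), (196, 143, 143, 142), (199, 39, 41, 115), (202, 27, 29, 111), (205, 26, 29, 110), (208, 26, 27, 110), (211, 45, 47, 113), (214, 44, 47, 113), (217, 45, 47, 113), (220, 67, 69, 119), (223, 68, 69, 119), (226, 68, 70, 119), (229, 68, 69, 120)]
0 [[259.0, 195.0], [259.0, 186.0], [259.0, 198.0], [259.0, 196.0], [259.0, 205.0], [259.0, 298.0]] [561.00824619 -25.2         40.22037243]
3 [[259.0, 190.0], [259.0, 181.0], [259.0, 193.0], [259.0, 196.0], [259.0, 205.0], [259.0, 298.0]] [558.28973694 -25.25235722  38.95271074]
6 [[259.0, 186.0], [259.0, 177.0], [259.0, 189.0], [259.0, 196.0], [259.0, 205.0], [259.0, 298.0]] [555.57122768 -25.30471444  37.68504906]
```

The stop's red edge ends at v = 194 and the block begins directly after it, so there is no gap and the block is home. One slightly firmer press, then I'll ease off and release.

Call:
apply_moves(deltas=[[0.001,0,0.0005,0,-1],[0.002,0,0.001,0,-1],[0.003,0,0.0015,0,-1],[0.003,0,0.0015,0,-1],[0.003,0,0.0015,0,-1]])

```text
time_s: 26.5
ee_pos: [540.1, -25.3, 65.9]
ee_rot: [-180.0, 1.1, -179.0]
force: [11.8, 2.1, 8.1]
gripper_width: 24.1
gripper_force: 40.0
```

Call:
apply_moves(deltas=[[0.001,0,0.0005,0,-1],[0.002,0,0.001,0,-1],[0.002,0,0.001,0,-1],[0.002,0,0.001,0,-1]])

```text
time_s: 26.9
ee_pos: [539.9, -25.3, 65.9]
ee_rot: [-180.0, 1.3, -179.0]
force: [14.3, 1.7, 11.3]
gripper_width: 24.0
gripper_force: 40.0
```

That gives about 18 N along the slope without motion, so it is firmly home. I'll ease off, open and lift clear.

Call:
apply_moves(deltas=[[-0.003,0,-0.0015,0,-1],[-0.006,0,-0.003,0,-1],[-0.006,0,-0.003,0,-0.3],[-0.006,0,-0.003,0,-0.3],[-0.006,0,-0.003,0,-0.3]])

```text
time_s: 27.4
ee_pos: [533.9, -25.3, 63.2]
ee_rot: [180.0, -0.2, -179.0]
force: [-0.8, 0.6, 0.1]
gripper_width: 32.0
gripper_force: 0.0
```

Call:
apply_moves(deltas=[[0,0,0,0,-0.3],[0,0,-0.02,0,-0.3],[0,0,-0.05,0,-0.3],[0,0,-0.09,0,-0.3],[0,0,-0.13,0,-0.3]])

```text
time_s: 27.9
ee_pos: [534.7, -25.2, 194.5]
ee_rot: [180.0, -0.2, -179.0]
force: [0.7, 0.3, 0.4]
gripper_width: 32.4
gripper_force: 0.0
```

```bash
python3 see.py w15.png; python3 - <<'E'
from h import *
im=cv2.imread("pics/w15.png")
s=env.state();C=cam("wrist",s);q=R.from_euler("zy",[1.0,-25],degrees=True)
for xb in(0,4,8):
    print(xb,proj(C,q.apply([(-35,-20,14),(xb-35,-20,6),(xb-28,-12,67),(xb-28,12,67),(xb-28,-12,12)])+[561.5,-25,39.8]).round(0).tolist())
print([(v,*im[v,235].tolist()) for v in range(110,200,3)])
E
```

```text
[534.7 -25.2 194.5] [ 180.    -0.2 -179. ] [0.7 0.3 0.4] 27.9
brass [ 470   62   42   84 2395] [496.1 108.1] [463.1 196.4  52. ]
brass [ 12 191  16  12 167] [ 19.4 196.2] [ 557.9 -268.5   52. ]
brass [208 191  15  12 177] [215.  196.4] [554.6 -69.8  52. ]
brass [297 191  15  12 175] [303.8 196.4] [553.   20.4  52. ]
red [ 194  156  131   88 4558] [259.8 186.8] [543.7 -24.5  52. ]
0 [[240.0, 157.0], [241.0, 159.0], [246.0, 150.0], [274.0, 150.0], [248.0, 164.0]]
4 [[240.0, 157.0], [241.0, 163.0], [246.0, 155.0], [274.0, 155.0], [248.0, 168.0]]
8 [[240.0, 157.0], [241.0, 166.0], [246.0, 159.0], [274.0, 159.0], [248.0, 172.0]]
[(110, 210, 212, 211), (113, 210, 211, 211), (116, 208, 208, 209), (119, 211, 212, 212), (122, 208, 208, 210), (125, 210, 210, 210), (128, 206, 208, 207), (131, 210, 211, 211), (134, 212, 213, 213), (137, 207, 207, 207), (140, 212, 213, 213), (143, 213, 214, 214), (146, 213, 214, 215), (149, 210, 210, 210), (152, 221, 221, 222), (155, 60, 59, 44), (158, 71, 76, 208), (161, 72, 77, 208), (164, 35, 38, 149), (167, 216, 216, 217), (170, 227, 229, 230), (173, 233, 233, 234), (176, 237, 238, 240), (179, 232, 233, 233), (182, 230, 232, 233), (185, 235, 235, 236), (188, 237, 237, 238), (191, 232, 233, 235), (194, 232, 233, 234), (197, 238, 239, 239)]
```

```bash
python3 - <<'E'
from h import *
im=cams.grab_frame("top");C=cam("top");cv2.imwrite("pics/top9.png",im)
hsv=cv2.cvtColor(im,cv2.COLOR_BGR2HSV);m=cv2.inRange(hsv[160:270,85:205],(4,90,80),(14,255,255))
n,l,st,c=cv2.connectedComponentsWithStats(m)
u=np.array([.9927,-.121]);v=np.array([.121,.9927])
for i in range(1,n):
    if st[i,4]>5:
        d=unproj(C,[c[i]+[85,160]],25)[0][:2]-[596,272]; print(st[i,4],d@u,d@v)
E
```

```text
42 -103.664321030648 34.590743700917464
42 -104.83461668112825 -1.00933268409236
39 -104.81193175801042 -22.830513860803094
```

All three offcuts are in the trough (plate x ≈ -104 mm) and the scraper is seated against the stop. I'll hand the job in.

```bash
python3 -c "
from workcell import env
print(env.job_done())"
```

```text
the job is handed in; nothing more can be done
None
```

The job is handed in (the hand-in returned no verdict): by my measurements the three offcuts are in the trough, and the scraper was slid home in the red dock, pressed at about 18 N by the wrist force and released.

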